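# Put the canister away in the free stall

## Task

Put the canister away in the one stall of the steel stand that has no glass in it: first take out the coffee tamper left there and stand it upright, wholly on its round rubber mat. Then slide the canister along the counter, never lifting or tipping it because its lid is loose, until it is fully home against the back of that stall. Leave the glasses and everything else where they are.

Things in the scene. Friction and masses are not known exactly. Their poses are not given: they have to be found in the camera images.
- stand: fixed steel stand of three side-by-side stalls without a floor, open in front (its -x, to the robot) and above. Origin on the counter at its middle; x to the back, y left, z up. Four partitions 45 mm high, 6 mm thick, at y = -180, -60, 60, 180 mm, from x = -50 mm (mouths) to the back wall; stalls 114 mm wide inside. Back wall 60 mm high, inner face at x = 55 mm.
- canister: round plain aluminium canister with a flat lid, 96 mm across, 85 mm high, about 0.35 kg (sliding it takes 2 to 7 N); too wide to be gripped across. Origin at the centre of its underside, z up along its axis. Stands on the counter in front of the stand.
- tamper: coffee tamper standing upright in the stall that has no glass: steel base 58 mm across and 20 mm high, thin neck 20 mm across up to 44 mm, dark wooden handle up to 88 mm high, straight and 34 mm across between 56 and 80 mm. About 0.35 kg. Origin at the centre of its underside, z up along its axis.
- mat: fixed round black rubber mat for the tamper, 110 mm across and 4 mm thick, lying on the counter to the left or to the right. Origin at the centre of its underside, on the counter.
- glass_a: clear drinking glass, 72 mm across and 90 mm high, standing in one of the three stalls. Origin at the centre of its underside.
- glass_b: second glass, the same as glass_a, standing in another stall. Origin at the centre of its underside.
- stall_left (a point): point on the counter in the left (+y) stall, 48 mm in front of the back wall and midway between the partitions: where the centre of the canister's underside is when it is fully home against the back wall. Axes as the stand's.
- stall_mid (a point): point on the counter in the middle stall, 48 mm in front of the back wall and midway between the partitions: where the centre of the canister's underside is when it is fully home against the back wall. Axes as the stand's.
- stall_right (a point): point on the counter in the right (-y) stall, 48 mm in front of the back wall and midway between the partitions: where the centre of the canister's underside is when it is fully home against the back wall. Axes as the stand's.
- mug: clear glass mug with one handle, 80 mm across and 100 mm high, stands on the counter left or right, wherever the mat is not; bystander. Origin at the centre of its underside.
- bottle: amber bottle, 66 mm across and 240 mm high, stands to the left of the stand; bystander. Origin at the centre of its underside.
- jigger: small waisted steel measure, 44 mm across and 78 mm high, stands behind the stand; bystander. Origin at the centre of its underside.
- demitasse: small white coffee cup with a handle, 62 mm across and 55 mm high, stands behind the stand; bystander. Origin at the centre of its underside.
- jar: clear jar with a steel cap, 72 mm across and 110 mm high, stands to the right of the stand; bystander. Origin at the centre of its underside.
Not all that is in view belongs to the job. What is shaped like the canister but turquoise or yellow is not meant.

How it is judged:
By the outcome, as a careful person would: the job done as asked, in the order asked, and still so for the second after the job is handed in, with the robot touching nothing.
It also fails if it takes over 72 s, if anything falls off the work surface, if the arm or the gripper's body presses on something with over 40 N, if the wrist force passes 120 N, or if a joint passes its speed limit or range.

## Robot

A 6-joint arm with a two-finger parallel gripper is mounted at the origin on the work surface. World frame = base frame: x ahead of the robot, y to its left, z up, the work surface at z = 0. Lengths are in m, angles in rad, forces in N, time in s.
With the tool pointing down it reaches from about 0.35 to 0.775 m from the base axis. Payload 7.3 kg.
Tool frame: the origin (TCP) lies on the front face of the gripper's body, between the roots of the fingers; the fingertips stand ahead of it and the grasp point (between the pads) lies 47 mm ahead of it (finger_overhang is the z of the fingertips in the tool frame, in m); z points along the fingers, y is the line along which they close (so a half turn about z gives the same grasp; the last joint's range is limited). The gripper opens to 92 mm and grips with 3 to 60 N. Pads are 19 mm wide; open, the fingers measure 130 mm over their backs; the gripper's body (75 mm by 190 mm) begins 47 mm behind the grasp point.
Start: joints at [-1.305, 0.342, 1.524, -0, 1.275, -0.146], TCP at [0.21, -0.481, 0.292] pointing down, gripper open.
Joint ranges: [-2.53, 2.53], [-0.77, 2.02], [0.04, 2.7], [-1, 4.14], [0.28, 2.66], [-3.11, 3.11]. Speed limits (rad/s): [2.57, 2.57, 3.14, 3.14, 3.14, 3.14].

## Interface

Orientations are given as [roll, pitch, yaw] about the fixed x, y, z axes, in that order (R = Rz(yaw) Ry(pitch) Rx(roll)).
In Python, from cell import * gives the robot as it stands. The module is installed in compiled form; this text tells all that it offers.
- The arm moves only by the tool arm_command, never from a script. Its argument "series" is a list of rows, each an object of numbers: "x", "y", "z": the shift along the tool's x, y, z in mm; "rx", "ry", "rz": the turn, a rotation vector about the tool's x, y, z in degrees. A call has 1 to 20 rows; each row is the pose to reach, as a shift and turn from the pose commanded when the call began, along the tool's axes at that moment; what a row does not reach only later rows make up. A row lasts 1/10 s, in which the tool goes at most 50 mm and 8.59 degrees, less where a joint would pass 70% of its speed; a pose out of reach is approached as far as the arm can. A call with a gripper value outside its range is refused whole. "hand" is the finger opening in mm, from 0 to 91.8, set as the call begins (left out, the last holds). The fingers move at their own pace and stop on an object; "squeeze" is the grip in N (left out, the last holds). Time passes only in rows, so rows that repeat a pose let the fingers close. It gives the time, the measured TCP pose, the force, the opening and the grip force at its end, in the units of the state.
- observe(): the state, without advancing time (a new reading comes with each control period).
- read_camera(name): name is "scene" or "top" or "wrist"; returns a dict with "pixels" (480x640x3 uint8, blue, green, red), "K" (3x3 intrinsics, pixels), "k1" (the pictures are not rectified: a ray, as slopes to the right and down, at radius r is drawn at 1 + k1 r^2 times it, then the intrinsics apply), "rvec" (rotation vector, rad) and "tvec" (3), from world to camera coordinates, as OpenCV has them. Camera axes: x right, y down, z forward; pixel columns grow to the right and rows downward; lengths in m; the calibration is good to about 2 mm. A picture is of the moment at which its call begins. There is no depth.
- hand_in(): hands the job in; it is judged then, once.
Trained networks look in a picture, given as the dict that the camera call returned (one of the last four; its "shot" number tells which), for a name from the list of things; names that differ only in an ending like _2 or _b are one class to them, and where a whole thing is asked for, a point or a joint stands for the part that bears it (a point fixed in the world has none). Each returns a list of dicts, best first, with "confidence" (0 to 1); they miss things now and then, are a little off and sometimes report something else, mostly with a low value. They report only what shows in the picture. A call takes as long as a camera call. They do not tell look-alikes from the thing itself.
- boxes_of(picture, query): "point" ([x, y, z] in m, in world coordinates, good to about 4 mm: the middle of the surface that is visible of it).
- trace(picture, query): "pixels" (480x640 bool, what is visible of it).
- mark_of(picture, query): "point" ([x, y, z] in m, in world coordinates, good to about 4 mm: a listed point, or the origin of a listed thing).
The state is a dict: "time": time; "qpos": joint angles; "qvel": joint speeds; "joint_efforts": joint torques, N m; "tool_pos": TCP position; "tool_rot": TCP orientation; "contact_force": force on the tool from outside, world axes, zero at the start; "torque": the same for the moment, N m; "opening": finger opening in m; "grip_force": force on a finger pad.
Only numpy, scipy, OpenCV 4.12 (cv2) and the standard library are available. Lean on these libraries where they do the work, as an engineer would, in place of code of your own. Each camera call takes 0.05 s, during which the arm holds its last target. There are 200 camera calls.

## Working session

There is one attempt and no reset: what is moved stays moved. The work goes in short steps, Python scripts to look and compute and a tool call to move; the robot and the scene stay as the last step left them, time stands still between calls to the robot, and variables do not carry over. Pictures are saved under pics/ and viewed, at most 10 in all, crops included, and the job is handed in when it is done.

Besides the shell and the picture viewer there is one more tool, called after "Request:" in YAML: its name, and indented under it one key for each argument. arm_command: Moves the arm, as the interface text tells. Its arguments: {"type":"object","properties":{"series":{"type":"array"},"hand":{"type":"number"},"squeeze":{"type":"number"}},"required":["series"]}

```bash
mkdir -p pics; python3 - <<'E'
from cell import *
import cv2
s=observe(); print(s['tool_pos'],s['tool_rot'],s['opening'],s['time'])
for c in ['scene','top']:
    p=read_camera(c); cv2.imwrite(f'pics/{c}0.png',p['pixels'])
    for q in ['stand','canister','tamper','mat','glass_a','mug','stall_left','stall_mid','stall_right','bottle','jar']:
        print(c,q,[([round(float(v),3) for v in d['point']],round(d['confidence'],2)) for d in mark_of(p,q)][:4])
print(finger_overhang if 'finger_overhang' in globals() else None, s.keys())
E
```

```text
[ 0.21005841 -0.48082267  0.2915271 ] [-3.14004991e+00 -1.94962041e-04  4.11787826e-01] 0.0920905839757189 0.0
scene stand [([0.652, -0.053, 0.003], 0.75)]
scene canister [([0.339, -0.159, -0.001], 0.9), ([0.471, -0.017, -0.001], 0.82), ([0.519, 0.154, 0.002], 0.64)]
scene tamper [([0.654, -0.173, 0.002], 0.65)]
scene mat [([0.447, 0.324, -0.001], 0.67)]
scene glass_a [([0.659, 0.064, -0.001], 0.8), ([0.656, -0.048, 0.0], 0.64)]
scene mug [([0.491, -0.328, -0.007], 0.65)]
scene stall_left []
scene stall_mid []
scene stall_right [([0.653, -0.172, 0.001], 0.16)]
scene bottle [([0.677, 0.375, 0.001], 0.64)]
scene jar [([0.695, -0.44, -0.0], 0.96)]
top stand [([0.451, 0.324, -0.001], 0.66)]
top canister [([0.34, -0.164, 0.001], 0.92), ([0.336, 0.12, 0.001], 0.84), ([0.527, 0.151, 0.001], 0.79), ([0.477, -0.019, -0.003], 0.58)]
top tamper [([0.656, -0.173, -0.001], 0.63)]
top mat [([0.449, 0.323, 0.001], 0.71)]
top glass_a [([0.657, -0.049, 0.001], 0.71), ([0.656, 0.066, 0.003], 0.59)]
top mug [([0.487, -0.323, 0.0], 0.85)]
top stall_left []
top stall_mid [([0.658, -0.049, -0.001], 0.46)]
top stall_right []
top bottle [([0.675, 0.378, 0.0], 0.85)]
top jar [([0.692, -0.435, -0.001], 0.98), ([0.655, -0.049, 0.001], 0.16)]
0.0655 dict_keys(['time', 'qpos', 'qvel', 'joint_efforts', 'tool_pos', 'tool_rot', 'contact_force', 'torque', 'grip_force', 'opening'])
```

View pics/scene0.png

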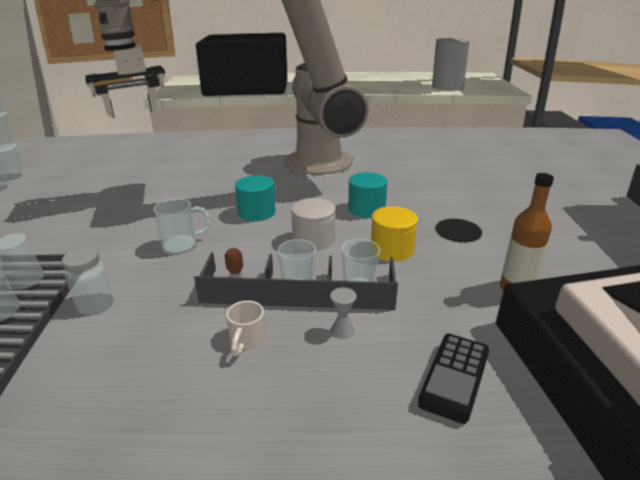

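View pics/top0.png

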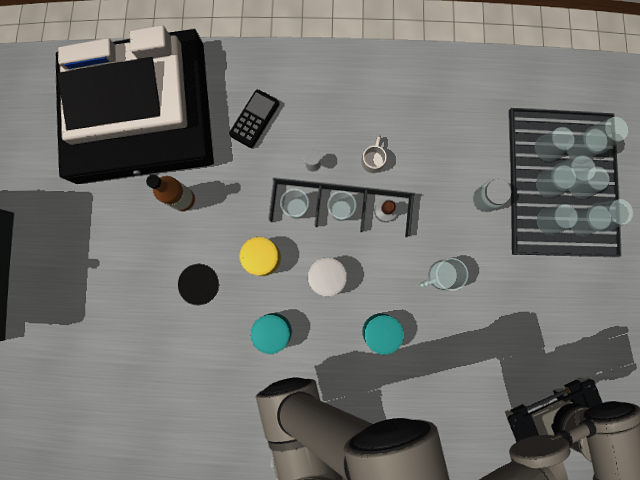

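The scene picture has four canister-shaped things: turquoise at (255,197), turquoise at (368,194), yellow at (393,233) and plain pale metal at (313,223). In the top picture the plain one is at (327,277). It's the only uncoloured one, so it is the canister. The tamper is in the right stall at (388,208), the glasses are in the left and middle stalls, and the mat is at (198,284).

```bash
cat > h.py <<'E'
from cell import *
import cv2, numpy as np
from scipy.spatial.transform import Rotation as Ro
def proj(p,X):
    d=np.array([p['k1'],0,0,0,0.]); return cv2.projectPoints(np.array(X,float).reshape(-1,3),np.array(p['rvec']),np.array(p['tvec']),np.array(p['K']),d)[0].reshape(-1,2)
def ray(p,uv,z):
    n=cv2.undistortPoints(np.array(uv,float).reshape(-1,1,2),np.array(p['K']),np.array([p['k1'],0,0,0,0.])).reshape(-1,2)
    R=cv2.Rodrigues(np.array(p['rvec'],float))[0]; C=-R.T@np.array(p['tvec']).ravel()
    D=np.c_[n,np.ones(len(n))]@R
    return C+D*((z-C[2])/D[:,2])[:,None]
def boxes(x,y,yaw):
    c,s=np.cos(yaw),np.sin(yaw); out=[]
    B=[(-.05,.055,yy-.003,yy+.003,.045) for yy in(-.18,-.06,.06,.18)]+[(.055,.061,-.183,.183,.06)]
    for a,b,e,f,h in B:
        P=np.array([[u,v,w] for u in(a,b) for v in(e,f) for w in(0,h)])
        out.append(np.c_[x+c*P[:,0]-s*P[:,1],y+s*P[:,0]+c*P[:,1],P[:,2]])
    return out
def render(p,x,y,yaw,k=1):
    m=np.zeros((480*k,640*k),np.uint8)
    for P in boxes(x,y,yaw):
        h=cv2.convexHull((proj(p,P)*k).astype(np.float32)); cv2.fillConvexPoly(m,np.round(h).astype(np.int32),255)
    return m
E
python3 - <<'E'
from h import *
from scipy.optimize import minimize
p=read_camera('top'); im=p['pixels']
tr=trace(p,'stand'); print([(t['confidence'],t['pixels'].sum(),np.argwhere(t['pixels']).mean(0)) for t in tr])
g=cv2.cvtColor(im,cv2.COLOR_BGR2GRAY)
dark=(g<70).astype(float); roi=np.zeros_like(dark); roi[165:245,260:425]=1
def soft(m): return cv2.resize(m,(640,480),interpolation=cv2.INTER_AREA)/255.
def cost(v): return (np.abs(soft(render(p,v[0],v[1],v[2],4))-dark)*roi).sum()
best=min((minimize(cost,[x0,-.053,w0],method='Nelder-Mead',options=dict(initial_simplex=np.array([x0,-.053,w0])+np.array([[0,0,0],[.008,0,0],[0,.008,0],[0,0,.04]]))) for x0 in(.645,.655,.665) for w0 in(-.15,-.1,-.05)),key=lambda r:r.fun)
x,y,w=best.x; print('stand',best.x,best.fun,dark[165:245,260:425].sum())
c,s=np.cos(w),np.sin(w)
for n,yy in(('L',.12),('M',0),('R',-.12)): print(n,x+c*.007-s*yy,y+s*.007+c*yy)
hsv=cv2.cvtColor(im,cv2.COLOR_BGR2HSV)
# lid
m=((hsv[...,2]>150)&(hsv[...,1]<40)).astype(np.uint8); r=np.zeros_like(m); r[250:302,300:355]=1; m*=r
cs=max(cv2.findContours(m,0,1)[0],key=cv2.contourArea); q=ray(p,cs.reshape(-1,2)+0.0,.085)[:,:2].astype(np.float32)
print('can lid',cv2.minEnclosingCircle(q),q.mean(0))
m=(g<40).astype(np.uint8); r=np.zeros_like(m); r[255:312,170:230]=1; m*=r
cs=max(cv2.findContours(m,0,1)[0],key=cv2.contourArea); q=ray(p,cs.reshape(-1,2)+0.0,.004)[:,:2].astype(np.float32)
print('mat',cv2.minEnclosingCircle(q),q.mean(0))
t=trace(p,'tamper'); 
for t in t[:1]:
    m=t['pixels']&(hsv[...,1]>110)&(hsv[...,2]<150); a=np.argwhere(m)[:,::-1]; print('handle px',len(a),ray(p,[a.mean(0)],.085))
ov=im.copy(); 
k=cv2.resize(im[160:310,220:440],None,fx=3.5,fy=3.5,interpolation=cv2.INTER_CUBIC)
for P in boxes(x,y,w):
    h=cv2.convexHull(proj(p,P).astype(np.float32)).reshape(-1,2); cv2.polylines(k,[np.int32((h-[220,160]+.5)*3.5)],True,(0,0,255),1)
cv2.imwrite('pics/crop1.png',k)
E
```

```text
[(0.57, np.int64(1462), array([196.43638851, 342.08276334]))]
stand [ 0.64931587 -0.05288832 -0.08506537] 559.9568627450982 1597.0
L 0.6664860970241672 0.0660830387397344
M 0.6562905586704761 -0.05348305594299083
R 0.6460950203167851 -0.17304915062571605
can lid ((0.48986098170280457, -0.0018779728561639786), 0.0697120875120163) [0.49188876 0.00271465]
mat ((0.44760051369667053, 0.3207406997680664), 0.05445756018161774) [0.44702354 0.3206624 ]
handle px 135 [[ 0.65223121 -0.16850647  0.085     ]]
```

View pics/crop1.png

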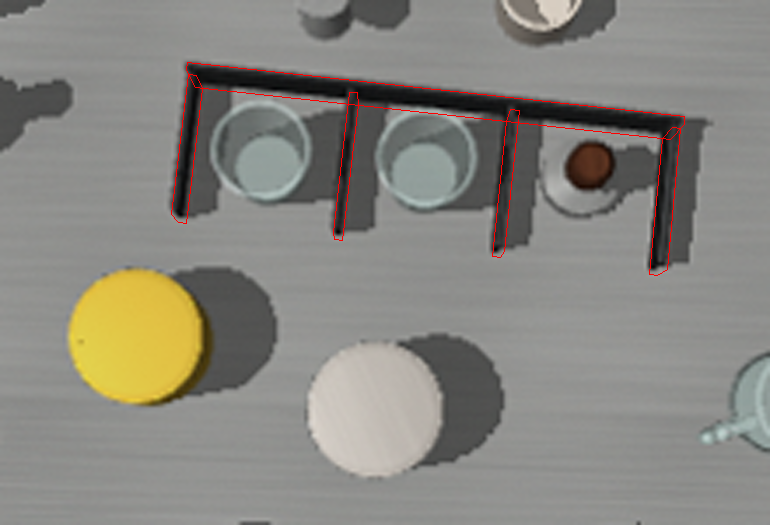

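The crop confirms the plain metal canister at crop (375,408). The tamper stands alone in the right stall at crop (588,165). The fitted stand outline sits about 1.5 px too far forward because the shadow pulled the fit, so I'll refine it before moving.

```bash
python3 - <<'E'
from h import *
from scipy.optimize import minimize
p=read_camera('top'); im=p['pixels']; g=cv2.cvtColor(im,cv2.COLOR_BGR2GRAY); hsv=cv2.cvtColor(im,cv2.COLOR_BGR2HSV)
dark=(g<50).astype(float); roi=np.zeros_like(dark); roi[165:245,260:425]=1
roi[195:222,374:402]=0
soft=lambda m: cv2.resize(m,(640,480),interpolation=cv2.INTER_AREA)/255.
for th in (35,50):
    dark=(g<th).astype(float)
    cost=lambda v:(np.abs(soft(render(p,*v,4))-dark)*roi).sum()
    b=min((minimize(cost,[x0,-.053,w0],method='Nelder-Mead',options=dict(initial_simplex=np.array([x0,-.053,w0])+np.array([[0,0,0],[.008,0,0],[0,.008,0],[0,0,.04]]))) for x0 in(.645,.655,.665) for w0 in(-.12,-.08)),key=lambda r:r.fun)
    print(th,b.x,b.fun,(dark*roi).sum())
def circ(m,z,n):
    c=max(cv2.findContours(m.astype(np.uint8),0,1)[0],key=cv2.contourArea); q=ray(p,c.reshape(-1,2)+0.,z)[:,:2].astype(np.float32); print(n,cv2.minEnclosingCircle(q))
r=np.zeros_like(g); r[250:302,300:352]=1
circ((g>165)&(r>0),.085,'can')
for q,z in(('mug',.05),('tamper',.088)):
    t=trace(p,q)[0]['pixels']; a=np.argwhere(t)[:,::-1]; w=ray(p,a,z); print(q,a.min(0),a.max(0),w.min(0),w.max(0), w[w[:,1].argmax()])
w=read_camera('scene')
t=trace(w,'mug')[0]['pixels']; a=np.argwhere(t)[:,::-1]; print('mug scene',a.min(0),a.max(0)); e=a[a[:,0].argmax()]; print(e,[ray(w,[e],z)[0].round(3) for z in(.03,.05,.08)])
t=trace(w,'tamper')[0]['pixels']; a=np.argwhere(t)[:,::-1]; top=a[a[:,1]<a[:,1].min()+12].mean(0); print('tamper scene',ray(w,[top],.08))
E
```

```text
35 [ 0.64627789 -0.05212302 -0.09784186] 840.7372549019608 686.0
50 [ 0.64828113 -0.05236405 -0.08703878] 573.6078431372549 991.0
can ((0.4755023419857025, -0.019068259745836258), 0.04700525104999542)
mug [420 259] [468 290] [ 0.44957034 -0.3790531   0.05      ] [ 0.52889606 -0.25635237  0.05      ] [ 0.46581484 -0.25635237  0.05      ]
tamper [374 199] [396 221] [ 0.6160291 -0.1879432  0.088    ] [ 0.67158914 -0.13314329  0.088     ] [ 0.6455463  -0.13314329  0.088     ]
mug scene [154 198] [209 254]
[209 217] [array([ 0.414, -0.264,  0.03 ]), array([ 0.451, -0.255,  0.05 ]), array([ 0.507, -0.24 ,  0.08 ])]
tamper scene [[ 0.65373572 -0.16645884  0.08      ]]
```

```bash
cat >> h.py <<'E'
def rel(P,rpy,s=None,cur=None):
    s=s or observe(); p0,r0=cur if cur else (s['tool_pos'],s['tool_rot'])
    A=Ro.from_euler('xyz',r0); B=Ro.from_euler('xyz',rpy)
    d=A.inv().apply(np.array(P)-p0)*1000; r=(A.inv()*B).as_rotvec(degrees=True)
    print('xyz',d.round(1),'rot',r.round(2))
E
python3 - <<'E'
from h import *
rel([.654,-.169,.25],[np.pi,0,-.087])
E
```

```text
xyz [ 531.7 -108.4   42.2] rot [ 1.000e-02 -0.000e+00  2.858e+01]
```

Request:
arm_command:
  series:
    - {"x": 40,"y": -8,"z": 4,"rz": 3}
    - {"x": 85,"y": -17,"z": 8,"rz": 6}
    - {"x": 130,"y": -26,"z": 12,"rz": 9}
    - {"x": 175,"y": -36,"z": 16,"rz": 12}
    - {"x": 220,"y": -45,"z": 20,"rz": 14}
    - {"x": 265,"y": -54,"z": 24,"rz": 17}
    - {"x": 310,"y": -63,"z": 28,"rz": 19}
    - {"x": 355,"y": -72,"z": 32,"rz": 22}
    - {"x": 400,"y": -82,"z": 36,"rz": 24}
    - {"x": 445,"y": -91,"z": 40,"rz": 26}
    - {"x": 490,"y": -100,"z": 42,"rz": 28}
    - {"x": 532,"y": -108,"z": 42,"rz": 28.6}
    - {"x": 532,"y": -108,"z": 42,"rz": 28.6}
    - {"x": 532,"y": -108,"z": 42,"rz": 28.6}
    - {"x": 532,"y": -108,"z": 42,"rz": 28.6}
  hand: 64
  squeeze: 20

```text
invalid input
```

```bash
python3 - <<'E'
from h import *
s=observe(); print(s['time'],s['tool_pos'],s['tool_rot'],s['opening'])
p=read_camera('wrist'); cv2.imwrite('pics/w1.png',p['pixels'])
for q in('tamper','stall_right','stand'): print(q,[(d['point'],d['confidence']) for d in mark_of(p,q)][:2])
E
```

```text
1.65 [ 0.21016733 -0.48112324  0.29224881] [3.14147968e+00 1.85301382e-06 4.11828731e-01] 0.09209889743574583
tamper []
stall_right []
stand []
```

View pics/w1.png

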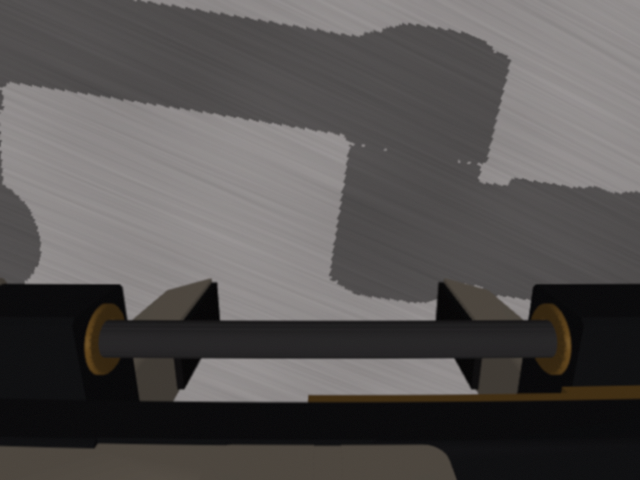

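The move was refused, so the wrist picture only shows bare counter between the fingers. I'll give all six keys in each row.

Request:
arm_command:
  series:
    - {"x": 40,"y": -8,"z": 4,"rx": 0,"ry": 0,"rz": 3}
    - {"x": 85,"y": -17,"z": 8,"rx": 0,"ry": 0,"rz": 6}
    - {"x": 130,"y": -26,"z": 12,"rx": 0,"ry": 0,"rz": 9}
    - {"x": 175,"y": -36,"z": 16,"rx": 0,"ry": 0,"rz": 12}
    - {"x": 220,"y": -45,"z": 20,"rx": 0,"ry": 0,"rz": 14}
    - {"x": 265,"y": -54,"z": 24,"rx": 0,"ry": 0,"rz": 17}
    - {"x": 310,"y": -63,"z": 28,"rx": 0,"ry": 0,"rz": 19}
    - {"x": 355,"y": -72,"z": 32,"rx": 0,"ry": 0,"rz": 22}
    - {"x": 400,"y": -82,"z": 36,"rx": 0,"ry": 0,"rz": 24}
    - {"x": 445,"y": -91,"z": 40,"rx": 0,"ry": 0,"rz": 26}
    - {"x": 490,"y": -100,"z": 42,"rx": 0,"ry": 0,"rz": 28}
    - {"x": 532,"y": -108,"z": 42,"rx": 0,"ry": 0,"rz": 28.6}
    - {"x": 532,"y": -108,"z": 42,"rx": 0,"ry": 0,"rz": 28.6}
    - {"x": 532,"y": -108,"z": 42,"rx": 0,"ry": 0,"rz": 28.6}
  hand: 64
  squeeze: 20

```text
time: 3.25
tool_pos: [0.6548, -0.1683, 0.2493]
tool_rot: [3.142, 0.001, -0.085]
contact_force: [-0.3, 0.1, -0.1]
opening: 0.0637
grip_force: 0.0
```

```bash
python3 - <<'E'
from h import *
s=observe(); print(s['time'],s['tool_pos'],s['tool_rot'],s['opening'])
p=read_camera('wrist'); cv2.imwrite('pics/w2.png',p['pixels'])
for q in('tamper','stall_right','stand'): print(q,[(d['point'],d['confidence']) for d in mark_of(p,q)][:2])
E
```

```text
3.25 [ 0.65477135 -0.1683276   0.24934473] [ 3.14151163e+00  1.27706210e-03 -8.53283770e-02] 0.06372817407762953
tamper [([0.656, -0.1702, -0.0022], 0.62), ([0.6536, -0.046, -0.0028], 0.23)]
stall_right []
stand []
```

View pics/w2.png

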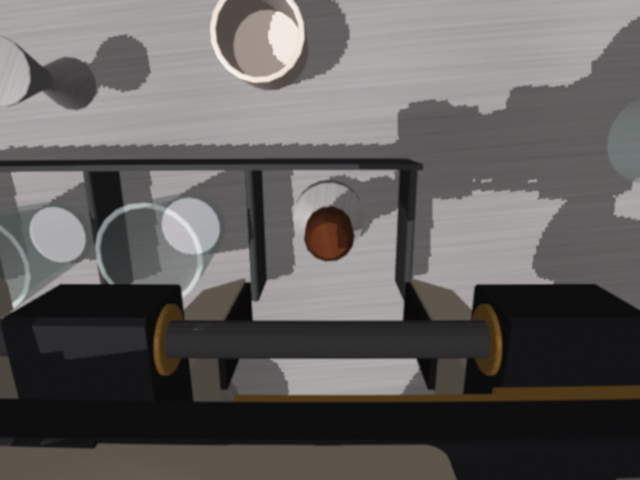

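The wrist picture shows the tamper handle at (329,234), midway between the two partitions of the right stall. The back wall runs level along row 165, so the tool's yaw matches the stand.

```bash
python3 - <<'E'
from h import *
s=observe()
p=read_camera('wrist'); im=p['pixels']; hsv=cv2.cvtColor(im,cv2.COLOR_BGR2HSV)
m=((hsv[...,1]>140)&(hsv[...,0]<20)).astype(np.uint8); m[:170]=0;m[290:]=0;m[:,:250]=0;m[:,400:]=0
a=np.argwhere(m)[:,::-1]; print(len(a),a.mean(0),ray(p,[a.mean(0)],.082))
print('back wall top rear/front at cols 20,400',ray(p,[[20,160],[20,169],[400,160],[400,169]],.06).round(4))
print('R part top',ray(p,[[400,170],[418,168]],.06).round(4),ray(p,[[400,290],[408,290]],.045).round(4))
print('M/R part top',ray(p,[[250,298],[262,298]],.045).round(4))
for x in(.650,.654): print(proj(p,boxes(x,-.0525,-.087)[4][[0,1,4+1,2,3,7]]).round(0).tolist())
print('drop'); rel([.6545,-.1695,.118],[np.pi,0,-.087])
E
```

```text
1876 [325.5815565  232.35501066] [[ 0.65820221 -0.16880244  0.082     ]]
back wall top rear/front at cols 20,400 [[ 0.7237  0.0398  0.06  ]
 [ 0.7176  0.0416  0.06  ]
 [ 0.6992 -0.2237  0.06  ]
 [ 0.693  -0.2234  0.06  ]]
R part top [[ 0.6924 -0.2234  0.06  ]
 [ 0.6927 -0.2359  0.06  ]] [[ 0.5971 -0.222   0.045 ]
 [ 0.5965 -0.2283  0.045 ]]
M/R part top [[ 0.6008 -0.1034  0.045 ]
 [ 0.6    -0.1129  0.045 ]]
[[407.0, 166.0], [424.0, 173.0], [424.0, 164.0], [-22.0, 168.0], [-89.0, 176.0], [-91.0, 168.0]]
[[407.0, 161.0], [423.0, 167.0], [424.0, 158.0], [-24.0, 163.0], [-91.0, 171.0], [-93.0, 162.0]]
drop
xyz [  0.6  -0.9 132.7] rot [ 0.02 -0.01 -0.11]
```

Request:
arm_command:
  series:
    - {"x": 1,"y": 1,"z": 35,"rx": 0,"ry": 0,"rz": 0}
    - {"x": 2,"y": 1,"z": 75,"rx": 0,"ry": 0,"rz": 0}
    - {"x": 2,"y": 1,"z": 110,"rx": 0,"ry": 0,"rz": 0}
    - {"x": 2,"y": 1,"z": 127,"rx": 0,"ry": 0,"rz": 0}
    - {"x": 2,"y": 1,"z": 132,"rx": 0,"ry": 0,"rz": 0}
    - {"x": 2,"y": 1,"z": 132,"rx": 0,"ry": 0,"rz": 0}

```text
time: 4.1
tool_pos: [0.6561, -0.171, 0.1183]
tool_rot: [3.142, 0.0, -0.088]
contact_force: [-0.3, -0.1, 0.4]
opening: 0.0644
grip_force: 0.0
```

Request:
arm_command:
  series:
    - {"x": 0,"y": 0,"z": 0,"rx": 0,"ry": 0,"rz": 0}
    - {"x": 0,"y": 0,"z": 0,"rx": 0,"ry": 0,"rz": 0}
    - {"x": 0,"y": 0,"z": 0,"rx": 0,"ry": 0,"rz": 0}
    - {"x": 0,"y": 0,"z": 0,"rx": 0,"ry": 0,"rz": 0}
    - {"x": 0,"y": 0,"z": 0,"rx": 0,"ry": 0,"rz": 0}
    - {"x": 0,"y": 0,"z": 0,"rx": 0,"ry": 0,"rz": 0}
  hand: 20
  squeeze: 25

```text
time: 4.7
tool_pos: [0.6567, -0.1702, 0.1188]
tool_rot: [3.142, -0.001, -0.087]
contact_force: [0.8, 2.2, 3.1]
opening: 0.0334
grip_force: 25.0
```

```bash
python3 - <<'E'
from h import *
s=observe(); rel([.4475,.3215,s['tool_pos'][2]+.125],[np.pi,0,-.087])
E
```

```text
xyz [-251.  -471.6 -125.3] rot [ 0.   -0.05 -0.01]
```

Request:
arm_command:
  series:
    - {"x": 0,"y": 0,"z": -15,"rx": 0,"ry": 0,"rz": 0}
    - {"x": 0,"y": 0,"z": -45,"rx": 0,"ry": 0,"rz": 0}
    - {"x": 0,"y": 0,"z": -80,"rx": 0,"ry": 0,"rz": 0}
    - {"x": 0,"y": 0,"z": -110,"rx": 0,"ry": 0,"rz": 0}
    - {"x": 0,"y": 0,"z": -125,"rx": 0,"ry": 0,"rz": 0}
    - {"x": 0,"y": 0,"z": -125,"rx": 0,"ry": 0,"rz": 0}

```text
time: 5.3
tool_pos: [0.6571, -0.1708, 0.2467]
tool_rot: [3.14, -0.005, -0.087]
contact_force: [-0.1, 0.4, -2.6]
opening: 0.0331
grip_force: 25.0
```

Request:
arm_command:
  series:
    - {"x": -10,"y": -18,"z": 0,"rx": 0,"ry": 0,"rz": 0}
    - {"x": -27,"y": -51,"z": 0,"rx": 0,"ry": 0,"rz": 0}
    - {"x": -46,"y": -87,"z": 0,"rx": 0,"ry": 0,"rz": 0}
    - {"x": -66,"y": -124,"z": 0,"rx": 0,"ry": 0,"rz": 0}
    - {"x": -86,"y": -161,"z": 0,"rx": 0,"ry": 0,"rz": 0}
    - {"x": -105,"y": -198,"z": 0,"rx": 0,"ry": 0,"rz": 0}
    - {"x": -125,"y": -235,"z": 0,"rx": 0,"ry": 0,"rz": 0}
    - {"x": -145,"y": -272,"z": 0,"rx": 0,"ry": 0,"rz": 0}
    - {"x": -164,"y": -309,"z": 0,"rx": 0,"ry": 0,"rz": 0}
    - {"x": -184,"y": -346,"z": 0,"rx": 0,"ry": 0,"rz": 0}
    - {"x": -204,"y": -383,"z": 0,"rx": 0,"ry": 0,"rz": 0}
    - {"x": -223,"y": -420,"z": 0,"rx": 0,"ry": 0,"rz": 0}
    - {"x": -240,"y": -452,"z": 0,"rx": 0,"ry": 0,"rz": 0}
    - {"x": -251,"y": -472,"z": 0,"rx": 0,"ry": 0,"rz": 0}
    - {"x": -251,"y": -472,"z": 0,"rx": 0,"ry": 0,"rz": 0}
    - {"x": -251,"y": -472,"z": 0,"rx": 0,"ry": 0,"rz": 0}

```text
time: 6.9
tool_pos: [0.4469, 0.3216, 0.2421]
tool_rot: [3.14, 0.002, -0.086]
contact_force: [-0.1, -0.4, -4.1]
opening: 0.0334
grip_force: 25.0
```

```bash
python3 - <<'E'
from h import *
p=read_camera('wrist'); cv2.imwrite('pics/w3.png',p['pixels'])
s=observe(); print(s['tool_pos'],s['tool_rot'])
for d in mark_of(p,'mat')[:2]: print(d['point'],d['confidence'])
c=np.array([.4475,.3215,.004]);print(proj(p,[c]))
E
```

```text
[0.44732405 0.32108567 0.24232972] [ 3.14003768e+00  1.21222410e-03 -8.71864065e-02]
[0.4463, 0.3212, -0.0018] 0.97
[[327.84160189 215.79776888]]
```

View pics/w3.png

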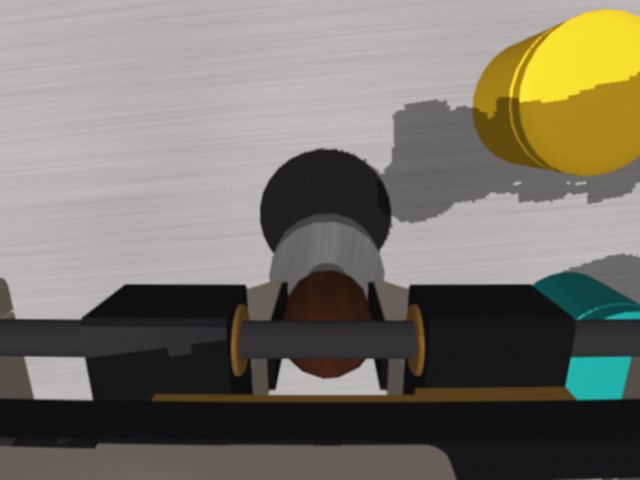

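The tamper hangs upright in the fingers, and the mat's centre at about (327,213) lies where it was measured. Lowering now.

Request:
arm_command:
  series:
    - {"x": 0,"y": 0,"z": 25,"rx": 0,"ry": 0,"rz": 0}
    - {"x": 0,"y": 0,"z": 60,"rx": 0,"ry": 0,"rz": 0}
    - {"x": 0,"y": 0,"z": 92,"rx": 0,"ry": 0,"rz": 0}
    - {"x": 0,"y": 0,"z": 108,"rx": 0,"ry": 0,"rz": 0}
    - {"x": 0,"y": 0,"z": 114,"rx": 0,"ry": 0,"rz": 0}
    - {"x": 0,"y": 0,"z": 117,"rx": 0,"ry": 0,"rz": 0}
    - {"x": 0,"y": 0,"z": 119,"rx": 0,"ry": 0,"rz": 0}
    - {"x": 0,"y": 0,"z": 119,"rx": 0,"ry": 0,"rz": 0}
    - {"x": 0,"y": 0,"z": 119,"rx": 0,"ry": 0,"rz": 0}

```text
time: 7.9
tool_pos: [0.4479, 0.3219, 0.125]
tool_rot: [-3.141, -0.001, -0.087]
contact_force: [0.6, 0.3, -3.1]
opening: 0.0334
grip_force: 25.0
```

Not yet touching, so I'll go down slowly a little more.

Request:
arm_command:
  series:
    - {"x": 0,"y": 0,"z": 0.5,"rx": 0,"ry": 0,"rz": 0}
    - {"x": 0,"y": 0,"z": 1,"rx": 0,"ry": 0,"rz": 0}
    - {"x": 0,"y": 0,"z": 1.5,"rx": 0,"ry": 0,"rz": 0}
    - {"x": 0,"y": 0,"z": 1.5,"rx": 0,"ry": 0,"rz": 0}

```text
time: 8.3
tool_pos: [0.4476, 0.3218, 0.1229]
tool_rot: [-3.141, -0.0, -0.087]
contact_force: [-0.6, 0.7, -1.2]
opening: 0.0334
grip_force: 25.0
```

Now release. The opening stays moderate so the fingers clear the handle.

Request:
arm_command:
  series:
    - {"x": 0,"y": 0,"z": 0.5,"rx": 0,"ry": 0,"rz": 0}
    - {"x": 0,"y": 0,"z": 0.5,"rx": 0,"ry": 0,"rz": 0}
    - {"x": 0,"y": 0,"z": 0.5,"rx": 0,"ry": 0,"rz": 0}

```text
time: 8.6
tool_pos: [0.4477, 0.3219, 0.1227]
tool_rot: [-3.141, -0.001, -0.087]
contact_force: [-0.6, -0.1, 5.4]
opening: 0.0331
grip_force: 25.0
```

Request:
arm_command:
  series:
    - {"x": 0,"y": 0,"z": 0,"rx": 0,"ry": 0,"rz": 0}
    - {"x": 0,"y": 0,"z": 0,"rx": 0,"ry": 0,"rz": 0}
    - {"x": 0,"y": 0,"z": 0,"rx": 0,"ry": 0,"rz": 0}
    - {"x": 0,"y": 0,"z": 0,"rx": 0,"ry": 0,"rz": 0}
    - {"x": 0,"y": 0,"z": 0,"rx": 0,"ry": 0,"rz": 0}
    - {"x": 0,"y": 0,"z": -20,"rx": 0,"ry": 0,"rz": 0}
    - {"x": 0,"y": 0,"z": -55,"rx": 0,"ry": 0,"rz": 0}
    - {"x": 0,"y": 0,"z": -90,"rx": 0,"ry": 0,"rz": 0}
    - {"x": 0,"y": 0,"z": -110,"rx": 0,"ry": 0,"rz": 0}
    - {"x": 0,"y": 0,"z": -110,"rx": 0,"ry": 0,"rz": 0}
  hand: 66

```text
time: 9.6
tool_pos: [0.4487, 0.3224, 0.2353]
tool_rot: [-3.138, -0.006, -0.087]
contact_force: [-0.5, 1.0, -0.0]
opening: 0.066
grip_force: 0.0
```

```bash
python3 - <<'E'
from h import *
s=observe(); print(s['time'],s['tool_pos'],s['tool_rot'])
for c in('top','scene'):
    p=read_camera(c)
    for q in('tamper','canister'): print(c,q,[(d['point'],round(d['confidence'],2)) for d in mark_of(p,q)][:4])
# leg 1 geometry: canister C, heading to pre-mouth
C=np.array([.4755,-.019]); T=np.array([.550,-.1635]); u=(T-C)/np.linalg.norm(T-C); h=np.arctan2(u[1],u[0]); print('heading deg',np.degrees(h),np.linalg.norm(T-C))
S=C-u*.064; print('start',S)
rel([*S,s['tool_pos'][2]],[np.pi,0,h])
E
```

```text
9.6 [0.44871519 0.32236685 0.23532789] [-3.13813261 -0.00555613 -0.08737835]
top tamper []
top canister [([0.3376, -0.1632, 0.0019], 0.91), ([0.3361, 0.1219, 0.0013], 0.74), ([0.478, -0.0197, -0.002], 0.58), ([0.5228, 0.1504, 0.0004], 0.56)]
scene tamper [([0.4444, 0.317, 0.0067], 0.71)]
scene canister [([0.4756, -0.0217, 0.0013], 0.9), ([0.5214, 0.1533, 0.0018], 0.83), ([0.3306, 0.1214, 0.0035], 0.7), ([0.3376, -0.1595, -0.0022], 0.55)]
heading deg -62.72568379492749 0.16257459826184414
start [0.44617193 0.03788466]
xyz [ 23.9 282.5  -4.2] rot [ 0.15  0.07 57.72]
```

Request:
arm_command:
  series:
    - {"x": 2,"y": 20,"z": 0,"rx": 0,"ry": 0,"rz": 5}
    - {"x": 4,"y": 55,"z": 0,"rx": 0,"ry": 0,"rz": 12}
    - {"x": 8,"y": 95,"z": 0,"rx": 0,"ry": 0,"rz": 20}
    - {"x": 11,"y": 135,"z": 0,"rx": 0,"ry": 0,"rz": 28}
    - {"x": 15,"y": 175,"z": 0,"rx": 0,"ry": 0,"rz": 36}
    - {"x": 18,"y": 215,"z": 0,"rx": 0,"ry": 0,"rz": 44}
    - {"x": 21,"y": 250,"z": 0,"rx": 0,"ry": 0,"rz": 51}
    - {"x": 23,"y": 272,"z": 0,"rx": 0,"ry": 0,"rz": 56}
    - {"x": 24,"y": 282,"z": 0,"rx": 0,"ry": 0,"rz": 57.7}
    - {"x": 24,"y": 282,"z": 0,"rx": 0,"ry": 0,"rz": 57.7}
    - {"x": 24,"y": 282,"z": 0,"rx": 0,"ry": 0,"rz": 57.7}
  hand: 66

```text
time: 11.0
tool_pos: [0.4468, 0.0393, 0.2319]
tool_rot: [3.141, 0.001, -1.093]
contact_force: [-0.1, 0.7, 0.4]
opening: 0.066
grip_force: 0.0
```

```bash
python3 - <<'E'
from h import *
s=observe(); print(s['time'],s['tool_pos'],s['tool_rot'],s['qpos'])
p=read_camera('wrist'); cv2.imwrite('pics/w4.png',p['pixels'])
hsv=cv2.cvtColor(p['pixels'],cv2.COLOR_BGR2HSV)
print([(d['point'],d['confidence']) for d in mark_of(p,'canister')][:3])
p=read_camera('top')
print([(d['point'],d['confidence']) for d in mark_of(p,'tamper')][:2])
rel([.44617,.03788,.09],[np.pi,0,np.radians(-62.73)])
E
```

```text
11.0 [0.44676066 0.03933714 0.23190133] [ 3.14122768e+00  6.06455533e-04 -1.09273027e+00] [-8.35436503e-02  2.67866213e-01  1.81510575e+00  3.65755723e-04
  1.05925260e+00  2.57980368e+00]
[([0.5204, 0.1528, 0.0007], 0.96), ([0.4723, -0.0208, -0.0023], 0.84), ([0.3386, -0.1597, -0.0008], 0.77)]
[([0.4484, 0.3192, 0.004], 0.63)]
xyz [  1.3   1.3 142.1] rot [0.01 0.01 0.15]
```

View pics/w4.png

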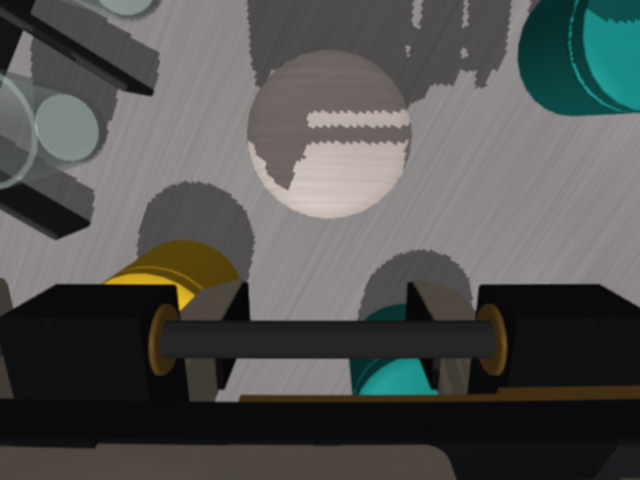

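The tamper stands on the mat. In the wrist picture the canister is centred ahead of the open fingers at (330,134). Going down behind it now.

Request:
arm_command:
  series:
    - {"x": 1,"y": 1,"z": 30,"rx": 0,"ry": 0,"rz": 0}
    - {"x": 1,"y": 1,"z": 70,"rx": 0,"ry": 0,"rz": 0}
    - {"x": 1,"y": 1,"z": 105,"rx": 0,"ry": 0,"rz": 0}
    - {"x": 1,"y": 1,"z": 128,"rx": 0,"ry": 0,"rz": 0}
    - {"x": 1,"y": 1,"z": 137,"rx": 0,"ry": 0,"rz": 0}
    - {"x": 1,"y": 1,"z": 140,"rx": 0,"ry": 0,"rz": 0}
    - {"x": 1,"y": 1,"z": 140,"rx": 0,"ry": 0,"rz": 0}

```text
time: 11.9
tool_pos: [0.4468, 0.0376, 0.0927]
tool_rot: [-3.141, -0.001, -1.094]
contact_force: [0.4, -0.6, 0.8]
opening: 0.0659
grip_force: 0.0
```

Request:
arm_command:
  series:
    - {"x": 5,"y": 0,"z": 0,"rx": 0,"ry": 0,"rz": 0}
    - {"x": 10,"y": 0,"z": 0,"rx": 0,"ry": 0,"rz": 0}
    - {"x": 14,"y": 0,"z": 0,"rx": 0,"ry": 0,"rz": 0}
    - {"x": 18,"y": 0,"z": 0,"rx": 0,"ry": 0,"rz": 0}
    - {"x": 22,"y": 0,"z": 0,"rx": 0,"ry": 0,"rz": 0}
    - {"x": 26,"y": 0,"z": 0,"rx": 0,"ry": 0,"rz": 0}
    - {"x": 31,"y": 0,"z": 0,"rx": 0,"ry": 0,"rz": 0}
    - {"x": 36,"y": 0,"z": 0,"rx": 0,"ry": 0,"rz": 0}
    - {"x": 40,"y": 0,"z": 0,"rx": 0,"ry": 0,"rz": 0}

```text
time: 12.8
tool_pos: [0.4644, 0.0019, 0.0923]
tool_rot: [3.141, 0.001, -1.094]
contact_force: [-2.8, 5.0, 4.8]
opening: 0.066
grip_force: 3.1
```

```bash
python3 - <<'E'
from h import *
s=observe(); print(s['time'],s['tool_pos'],s['tool_rot'],s['contact_force'])
for c in('top','scene'):
    p=read_camera(c); print(c,[(d['point'],round(d['confidence'],2)) for d in mark_of(p,'canister')][:4])
E
```

```text
12.8 [0.46444646 0.00185734 0.092261  ] [ 3.14099483e+00  8.56832334e-04 -1.09446746e+00] [-2.75157235  4.98920463  4.76269168]
top [([0.5233, 0.1486, -0.0038], 0.98), ([0.3322, 0.1177, -0.002], 0.67), ([0.338, -0.1629, -0.0001], 0.67), ([0.4875, -0.0343, -0.0009], 0.51)]
scene [([0.336, -0.1579, -0.006], 0.89), ([0.3308, 0.1165, 0.0009], 0.8), ([0.4821, -0.0369, 0.0007], 0.72), ([0.5234, 0.1541, 0.0033], 0.66)]
```

Request:
arm_command:
  series:
    - {"x": 4,"y": 0,"z": -0.3,"rx": 0,"ry": 0,"rz": 0}
    - {"x": 8,"y": 0,"z": -0.6,"rx": 0,"ry": 0,"rz": 0}
    - {"x": 12,"y": 0,"z": -0.6,"rx": 0,"ry": 0,"rz": 0}
    - {"x": 16,"y": 0,"z": -0.6,"rx": 0,"ry": 0,"rz": 0}
    - {"x": 20,"y": 0,"z": -0.6,"rx": 0,"ry": 0,"rz": 0}

```text
time: 13.5
tool_pos: [0.474, -0.0164, 0.0927]
tool_rot: [3.141, 0.0, -1.095]
contact_force: [-1.5, 1.3, -1.8]
opening: 0.0659
grip_force: 1.2
```

```bash
python3 - <<'E'
from h import *
s=observe(); print(s['time'],s['tool_pos'],s['contact_force'],s['torque'])
p=read_camera('scene'); im=p['pixels']; print([(d['point'],round(d['confidence'],2)) for d in mark_of(p,'canister')][:4])
cv2.imwrite('pics/s5.png',cv2.resize(im[150:320,180:420],None,fx=3.3,fy=3.3,interpolation=cv2.INTER_CUBIC))
E
```

```text
13.5 [ 0.47402547 -0.01636423  0.09268755] [-1.51514019  1.30657927 -1.78564907] [ 0.34576853  0.18676782 -0.01315982]
[([0.4896, -0.0564, 0.0005], 0.94), ([0.522, 0.1518, 0.0061], 0.77), ([0.3404, -0.1561, -0.0009], 0.7), ([0.3338, 0.1201, 0.0007], 0.57)]
```

View pics/s5.png

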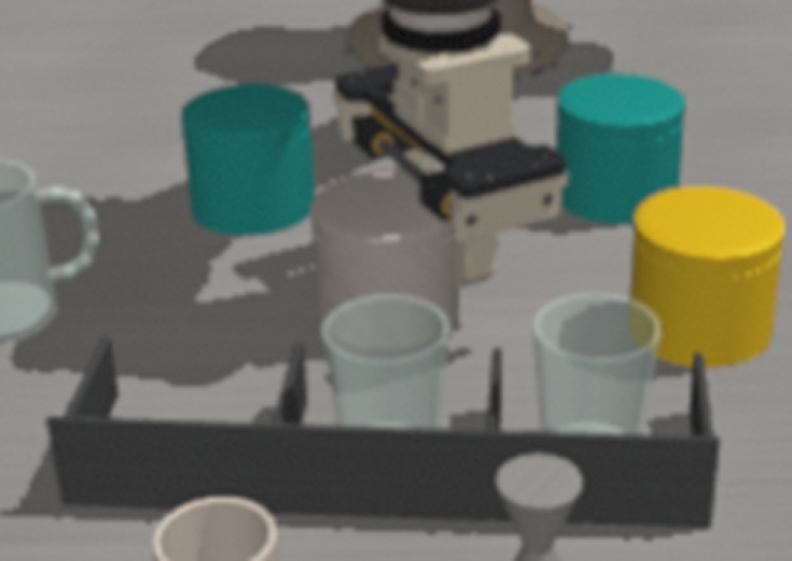

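The picture shows the canister upright and flat at crop (385,240), cradled between the fingers, with the glasses untouched. I'll keep pushing level.

Request:
arm_command:
  series:
    - {"x": 5,"y": 0,"z": 0,"rx": 0,"ry": 0,"rz": 0}
    - {"x": 12,"y": 0,"z": 0,"rx": 0,"ry": 0,"rz": 0}
    - {"x": 20,"y": 0,"z": 0,"rx": 0,"ry": 0,"rz": 0}
    - {"x": 28,"y": 0,"z": 0,"rx": 0,"ry": 0,"rz": 0}
    - {"x": 36,"y": 0,"z": 0,"rx": 0,"ry": 0,"rz": 0}
    - {"x": 44,"y": 0,"z": 0,"rx": 0,"ry": 0,"rz": 0}
    - {"x": 52,"y": 0,"z": 0,"rx": 0,"ry": 0,"rz": 0}
    - {"x": 60,"y": 0,"z": 0,"rx": 0,"ry": 0,"rz": 0}
    - {"x": 68,"y": 0,"z": 0,"rx": 0,"ry": 0,"rz": 0}
    - {"x": 76,"y": 0,"z": 0,"rx": 0,"ry": 0,"rz": 0}
    - {"x": 84,"y": 0,"z": 0,"rx": 0,"ry": 0,"rz": 0}
    - {"x": 92,"y": 0,"z": 0,"rx": 0,"ry": 0,"rz": 0}
    - {"x": 100,"y": 0,"z": 0,"rx": 0,"ry": 0,"rz": 0}
    - {"x": 107,"y": 0,"z": 0,"rx": 0,"ry": 0,"rz": 0}
    - {"x": 113,"y": 0,"z": 0,"rx": 0,"ry": 0,"rz": 0}
    - {"x": 117,"y": 0,"z": 0,"rx": 0,"ry": 0,"rz": 0}
    - {"x": 119,"y": 0,"z": 0,"rx": 0,"ry": 0,"rz": 0}
    - {"x": 119,"y": 0,"z": 0,"rx": 0,"ry": 0,"rz": 0}

```text
time: 15.4
tool_pos: [0.5287, -0.1221, 0.0928]
tool_rot: [-3.141, -0.001, -1.094]
contact_force: [-1.1, -0.3, 1.4]
opening: 0.0657
grip_force: 0.8
```

Request:
arm_command:
  series:
    - {"x": -5,"y": 0,"z": 0,"rx": 0,"ry": 0,"rz": 0}
    - {"x": -15,"y": 0,"z": 0,"rx": 0,"ry": 0,"rz": 0}
    - {"x": -20,"y": 0,"z": 0,"rx": 0,"ry": 0,"rz": 0}
    - {"x": -20,"y": 0,"z": -25,"rx": 0,"ry": 0,"rz": 0}
    - {"x": -20,"y": 0,"z": -65,"rx": 0,"ry": 0,"rz": 0}
    - {"x": -20,"y": 0,"z": -100,"rx": 0,"ry": 0,"rz": 0}
    - {"x": -20,"y": 0,"z": -110,"rx": 0,"ry": 0,"rz": 0}
    - {"x": -20,"y": 0,"z": -110,"rx": 0,"ry": 0,"rz": 0}

```text
time: 16.2
tool_pos: [0.5198, -0.1038, 0.2043]
tool_rot: [-3.139, -0.003, -1.094]
contact_force: [-0.1, -0.1, -0.5]
opening: 0.0658
grip_force: 0.0
```

```bash
python3 - <<'E'
from h import *
s=observe(); print(s['time'],s['tool_pos'],s['tool_rot'],s['contact_force'])
for c in('wrist','scene','top'):
    p=read_camera(c); print(c,[(d['point'].round(3) if hasattr(d['point'],'round') else d['point'],round(d['confidence'],2)) for d in mark_of(p,'canister')][:4])
    print('mug',[d['point'] for d in mark_of(p,'mug')][:1])
E
```

```text
16.2 [ 0.51979918 -0.10375052  0.20434266] [-3.13912168e+00 -2.86322521e-03 -1.09388024e+00] [-0.06700485 -0.0669607  -0.54070994]
wrist [([0.3413, -0.1615, -0.0005], 0.92), ([0.5491, -0.1604, -0.0025], 0.58)]
mug []
scene [([0.3337, 0.1212, 0.0033], 0.95), ([0.3364, -0.1589, 0.0008], 0.88), ([0.5485, -0.1626, 0.0012], 0.85), ([0.6574, -0.0478, 0.0024], 0.73)]
mug [[0.4924, -0.3233, -0.001]]
top [([0.3367, 0.1203, 0.0004], 0.83), ([0.3381, -0.1651, 0.001], 0.69), ([0.5231, 0.1466, 0.0009], 0.57)]
mug [[0.4908, -0.3254, -0.0047]]
```

```bash
python3 - <<'E'
from h import *
p=read_camera('scene')
for x,y in((.475,-.275),(.467,-.258)): print([(z,proj(p,[[x,y,z]])[0].round(0).tolist()) for z in(.02,.04,.05,.06,.07,.08,.09,.1)])
m=trace(p,'mug')[0]['pixels']
for c in range(192,212,3):
    r=np.flatnonzero(m[:,c]); print(c,(r.min(),r.max()) if len(r) else None)
s=observe()
hd=-.087; u=np.array([np.cos(hd),np.sin(hd)]); C=np.array([.549,-.1616])
rel([*(C-u*.060),.2043],[np.pi,0,hd])
E
```

```text
[(0.02, [200.0, 234.0]), (0.04, [199.0, 226.0]), (0.05, [198.0, 222.0]), (0.06, [197.0, 218.0]), (0.07, [197.0, 214.0]), (0.08, [196.0, 210.0]), (0.09, [195.0, 206.0]), (0.1, [195.0, 202.0])]
[(0.02, [208.0, 232.0]), (0.04, [207.0, 224.0]), (0.05, [206.0, 220.0]), (0.06, [206.0, 216.0]), (0.07, [205.0, 213.0]), (0.08, [204.0, 209.0]), (0.09, [204.0, 205.0]), (0.1, [203.0, 200.0])]
192 (np.int64(208), np.int64(248))
195 (np.int64(208), np.int64(246))
198 (np.int64(208), np.int64(234))
201 (np.int64(208), np.int64(233))
204 (np.int64(210), np.int64(231))
207 (np.int64(215), np.int64(227))
210 None
xyz [32.9 50.7 -1.9] rot [ 1.000e-02  4.000e-02 -5.772e+01]
```

Request:
arm_command:
  series:
    - {"x": 5,"y": 7,"z": 0,"rx": 0,"ry": 0,"rz": -8}
    - {"x": 10,"y": 14,"z": 0,"rx": 0,"ry": 0,"rz": -16}
    - {"x": 14,"y": 21,"z": 0,"rx": 0,"ry": 0,"rz": -24}
    - {"x": 19,"y": 28,"z": 0,"rx": 0,"ry": 0,"rz": -32}
    - {"x": 23,"y": 35,"z": 0,"rx": 0,"ry": 0,"rz": -40}
    - {"x": 28,"y": 43,"z": 0,"rx": 0,"ry": 0,"rz": -48}
    - {"x": 32,"y": 49,"z": 0,"rx": 0,"ry": 0,"rz": -55}
    - {"x": 33,"y": 51,"z": 0,"rx": 0,"ry": 0,"rz": -57.7}
    - {"x": 33,"y": 51,"z": 0,"rx": 0,"ry": 0,"rz": -57.7}
    - {"x": 33,"y": 51,"z": 0,"rx": 0,"ry": 0,"rz": -57.7}
  hand: 50

```text
time: 17.75
tool_pos: [0.4891, -0.1566, 0.2028]
tool_rot: [3.142, -0.0, -0.089]
contact_force: [0.4, 0.4, 1.4]
opening: 0.0498
grip_force: 0.0
```

```bash
python3 - <<'E'
from h import *
s=observe(); print(s['time'],s['tool_pos'],s['tool_rot'],s['opening'])
rel([.4892,-.1564,.093],[np.pi,0,-.087])
p=read_camera('wrist'); print([(d['point'],round(d['confidence'],2)) for d in mark_of(p,'canister')][:3])
g=p['pixels'][30:300,150:520]; cv2.imwrite('pics/w6.png',g)
E
```

```text
17.75 [ 0.48912711 -0.15664213  0.20276351] [ 3.14158435e+00 -2.12009232e-05 -8.90265788e-02] 0.049760372089402406
xyz [  0.   -0.2 109.8] rot [ 0.   -0.   -0.12]
[([0.341, -0.1602, -0.0011], 0.94), ([0.5458, -0.1614, -0.0014], 0.92)]
```

View pics/w6.png

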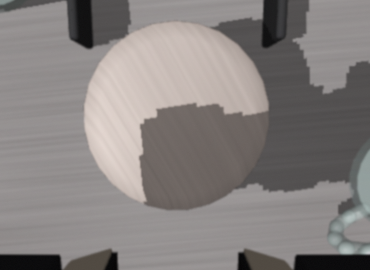

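The crop shows the canister at (176,115), centred between the two partition ends at (80,45) and (275,45). Next I'll go down and push it in upright by about 50 mm.

Request:
arm_command:
  series:
    - {"x": 0,"y": 0,"z": 30,"rx": 0,"ry": 0,"rz": 0}
    - {"x": 0,"y": 0,"z": 65,"rx": 0,"ry": 0,"rz": 0}
    - {"x": 0,"y": 0,"z": 95,"rx": 0,"ry": 0,"rz": 0}
    - {"x": 0,"y": 0,"z": 107,"rx": 0,"ry": 0,"rz": 0}
    - {"x": 0,"y": 0,"z": 110,"rx": 0,"ry": 0,"rz": 0}
    - {"x": 0,"y": 0,"z": 110,"rx": 0,"ry": 0,"rz": 0}
    - {"x": 0,"y": 0,"z": 110,"rx": 0,"ry": 0,"rz": 0}

```text
time: 18.55
tool_pos: [0.4899, -0.157, 0.0941]
tool_rot: [3.141, -0.002, -0.087]
contact_force: [0.1, 0.8, -0.7]
opening: 0.0498
grip_force: 0.0
```

Request:
arm_command:
  series:
    - {"x": 4,"y": 0,"z": 0,"rx": 0,"ry": 0,"rz": 0}
    - {"x": 8,"y": 0,"z": 0,"rx": 0,"ry": 0,"rz": 0}
    - {"x": 11,"y": 0,"z": 0,"rx": 0,"ry": 0,"rz": 0}
    - {"x": 15,"y": 0,"z": 0,"rx": 0,"ry": 0,"rz": 0}
    - {"x": 20,"y": 0,"z": 0,"rx": 0,"ry": 0,"rz": 0}
    - {"x": 26,"y": 0,"z": 0,"rx": 0,"ry": 0,"rz": 0}
    - {"x": 32,"y": 0,"z": 0,"rx": 0,"ry": 0,"rz": 0}
    - {"x": 38,"y": 0,"z": 0,"rx": 0,"ry": 0,"rz": 0}
    - {"x": 44,"y": 0,"z": 0,"rx": 0,"ry": 0,"rz": 0}
    - {"x": 50,"y": 0,"z": 0,"rx": 0,"ry": 0,"rz": 0}
    - {"x": 55,"y": 0,"z": 0,"rx": 0,"ry": 0,"rz": 0}
    - {"x": 58,"y": 0,"z": 0,"rx": 0,"ry": 0,"rz": 0}
    - {"x": 60,"y": 0,"z": 0,"rx": 0,"ry": 0,"rz": 0}
    - {"x": 60,"y": 0,"z": 0,"rx": 0,"ry": 0,"rz": 0}

```text
time: 19.95
tool_pos: [0.549, -0.1619, 0.0928]
tool_rot: [3.142, 0.0, -0.087]
contact_force: [-3.6, 1.3, 2.5]
opening: 0.0502
grip_force: 2.2
```

Request:
arm_command:
  series:
    - {"x": -5,"y": 0,"z": 0,"rx": 0,"ry": 0,"rz": 0}
    - {"x": -12,"y": 0,"z": 0,"rx": 0,"ry": 0,"rz": 0}
    - {"x": -18,"y": 0,"z": 0,"rx": 0,"ry": 0,"rz": 0}
    - {"x": -25,"y": 0,"z": -25,"rx": 0,"ry": 0,"rz": 0}
    - {"x": -30,"y": 0,"z": -60,"rx": 0,"ry": 0,"rz": 0}
    - {"x": -30,"y": 0,"z": -70,"rx": 0,"ry": 0,"rz": 0}
    - {"x": -30,"y": 0,"z": -70,"rx": 0,"ry": 0,"rz": 0}

```text
time: 20.65
tool_pos: [0.5196, -0.1597, 0.1645]
tool_rot: [3.14, -0.004, -0.088]
contact_force: [0.0, 0.0, -0.8]
opening: 0.0499
grip_force: 0.0
```

```bash
python3 - <<'E'
from h import *
s=observe(); print(s['time'],s['tool_pos'],s['tool_rot'],s['opening'],s['contact_force'])
for c in('wrist','scene','top'):
    p=read_camera(c); print(c,[(d['point'],round(d['confidence'],2)) for d in mark_of(p,'canister')][:5])
# tilted pose: tool z =(sin t,0,-cos t) in heading frame
t=np.radians(40); hd=-.087
R=Ro.from_euler('z',hd)*Ro.from_matrix(np.array([[np.cos(t),0,np.sin(t)],[0,-1,0],[np.sin(t),0,-np.cos(t)]]))
C=np.array([.599,-.166]); u=np.array([np.cos(hd),np.sin(hd)])
tip=np.r_[C-u*(.0412+.0073+.012),.015]
P=tip-R.as_matrix()[:,2]*.0655
print('P',P,R.as_euler('xyz')); rel(P,R.as_euler('xyz')); rel(P+[0,0,.08],R.as_euler('xyz'))
E
```

```text
20.65 [ 0.51957332 -0.15965395  0.16445031] [ 3.14014128 -0.0039736  -0.08756884] 0.04991791525312965 [ 0.03299974  0.04528667 -0.80063685]
wrist [([0.5946, -0.1656, -0.0025], 0.67)]
scene [([0.3336, 0.116, 0.0045], 0.94), ([0.5957, -0.169, 0.0014], 0.93), ([0.3369, -0.1594, -0.0037], 0.78), ([0.5202, 0.1543, 0.0011], 0.68)]
top [([0.3332, 0.1209, -0.003], 0.9), ([0.5267, 0.1497, 0.0001], 0.69), ([0.6021, -0.1669, -0.0012], 0.52)]
P [ 0.49678547 -0.15708483  0.06517591] [ 3.14159265 -0.6981317  -0.087     ]
xyz [-21.7  -0.   96.4] rot [-3.000e-02  4.012e+01 -3.000e-02]
xyz [-21.8  -0.1  16.4] rot [-3.000e-02  4.012e+01 -3.000e-02]
```

```bash
python3 - <<'E'
from h import *
t=np.radians(40); hd=-.175
R=Ro.from_euler('z',hd)*Ro.from_matrix(np.array([[np.cos(t),0,np.sin(t)],[0,-1,0],[np.sin(t),0,-np.cos(t)]]))
C=np.array([.599,-.166]); u=np.array([np.cos(hd),np.sin(hd)]); M=R.as_matrix()
tip=np.r_[C-u*(.0412+.0073+.009),.015]; P=tip-M[:,2]*.0655
corn=[P+M@[a,b,-c] for a in(-.0375,.0375) for b in(-.095,.095) for c in(0,.03)]
print('P',P,np.round(corn,3)); rel(P+[0,0,.08],R.as_euler('xyz'))
a=np.array([np.cos(-.087),np.sin(-.087),0]); print('stall dir in tool',M.T@a,'down in tool',M.T@[0,0,-1])
E
```

```text
P [ 0.50091869 -0.14865838  0.06517591] [[ 0.489 -0.05   0.041]
 [ 0.47  -0.047  0.064]
 [ 0.456 -0.237  0.041]
 [ 0.437 -0.234  0.064]
 [ 0.546 -0.06   0.089]
 [ 0.527 -0.057  0.112]
 [ 0.513 -0.247  0.089]
 [ 0.494 -0.244  0.112]]
xyz [-18.4  -8.8  16.4] rot [-1.79 40.1   4.8 ]
stall dir in tool [ 0.76308023 -0.08788647  0.64030034] down in tool [-0.64278761  0.          0.76604444]
```

Request:
arm_command:
  series:
    - {"x": -4,"y": -2,"z": 0,"rx": -0.36,"ry": 8,"rz": 1}
    - {"x": -8,"y": -4,"z": 0,"rx": -0.72,"ry": 16,"rz": 2}
    - {"x": -12,"y": -6,"z": 3,"rx": -1.1,"ry": 24,"rz": 3}
    - {"x": -16,"y": -8,"z": 8,"rx": -1.4,"ry": 32,"rz": 4}
    - {"x": -18.4,"y": -8.8,"z": 14,"rx": -1.8,"ry": 40,"rz": 4.8}
    - {"x": -18.4,"y": -8.8,"z": 16.4,"rx": -1.8,"ry": 40.1,"rz": 4.8}
    - {"x": -18.4,"y": -8.8,"z": 16.4,"rx": -1.8,"ry": 40.1,"rz": 4.8}
    - {"x": -18.4,"y": -8.8,"z": 16.4,"rx": -1.8,"ry": 40.1,"rz": 4.8}

```text
time: 21.75
tool_pos: [0.5096, -0.1372, 0.1513]
tool_rot: [-3.066, -0.638, -0.16]
contact_force: [1.5, 0.1, 0.2]
opening: 0.0502
grip_force: 0.0
```

Request:
arm_command:
  series:
    - {"x": -15,"y": 0,"z": 18,"rx": 0,"ry": 0,"rz": 0}
    - {"x": -32,"y": 0,"z": 38,"rx": 0,"ry": 0,"rz": 0}
    - {"x": -44,"y": 0,"z": 52,"rx": 0,"ry": 0,"rz": 0}
    - {"x": -49,"y": 0,"z": 58,"rx": 0,"ry": 0,"rz": 0}
    - {"x": -50,"y": 0,"z": 60,"rx": 0,"ry": 0,"rz": 0}
    - {"x": -50,"y": 0,"z": 60,"rx": 0,"ry": 0,"rz": 0}
    - {"x": -50,"y": 0,"z": 60,"rx": 0,"ry": 0,"rz": 0}

```text
time: 22.45
tool_pos: [0.5065, -0.132, 0.0746]
tool_rot: [-3.066, -0.638, -0.159]
contact_force: [0.1, -0.3, 1.0]
opening: 0.05
grip_force: 0.0
```

```bash
python3 - <<'E'
from h import *
s=observe(); print(s['qpos'].round(3) if hasattr(s['qpos'],'round') else s['qpos'],s['tool_pos'],s['tool_rot'])
M=Ro.from_euler('xyz',s['tool_rot']).as_matrix(); print(M.round(3)); P=np.array(s['tool_pos'])
print('tips',[ (P+M@[a,b,.0655]).round(4) for a in(-.0095,.0095) for b in(-.044,-.025,.025,.044)])
E
```

```text
[-0.548  0.576  2.196  2.156  0.362 -0.941] [ 0.50647284 -0.13199108  0.07458114] [-3.06569434 -0.63833825 -0.15871247]
[[ 0.793 -0.113  0.599]
 [-0.127 -0.992 -0.019]
 [ 0.596 -0.061 -0.801]]
tips [array([ 0.5431, -0.0884,  0.0191]), array([ 0.541 , -0.1072,  0.018 ]), array([ 0.5353, -0.1568,  0.0149]), array([ 0.5332, -0.1757,  0.0138]), array([ 0.5582, -0.0908,  0.0305]), array([ 0.556 , -0.1097,  0.0293]), array([ 0.5504, -0.1592,  0.0263]), array([ 0.5482, -0.1781,  0.0251])]
```

The 40° tilt ran into the wrist limit (joint 5) and the tool ended up off to one side. It hasn't touched the canister. I'll back off, rise, and retry with 25°.

Request:
arm_command:
  series:
    - {"x": -5,"y": 0.7,"z": -3.6,"rx": 0,"ry": 0,"rz": 0}
    - {"x": -10,"y": 1.4,"z": -7.2,"rx": 0,"ry": 0,"rz": 0}
    - {"x": -10,"y": 1.4,"z": -7.2,"rx": 0,"ry": 0,"rz": 0}
    - {"x": 5,"y": 0,"z": -27,"rx": 0,"ry": 0,"rz": 0}
    - {"x": 23,"y": -2,"z": -51,"rx": 0,"ry": 0,"rz": 0}
    - {"x": 44,"y": -4,"z": -79,"rx": 0,"ry": 0,"rz": 0}
    - {"x": 50,"y": -5,"z": -87,"rx": 0,"ry": 0,"rz": 0}
    - {"x": 50,"y": -5,"z": -87,"rx": 0,"ry": 0,"rz": 0}
    - {"x": 50,"y": -5,"z": -87,"rx": 0,"ry": 0,"rz": 0}

```text
time: 23.35
tool_pos: [0.4948, -0.132, 0.1759]
tool_rot: [-3.068, -0.641, -0.158]
contact_force: [-0.4, -0.1, -0.2]
opening: 0.05
grip_force: 0.0
```

```bash
cat >> h.py <<'E'
def tilted(tdeg,hd,C,back,ztip):
    t=np.radians(tdeg); R=Ro.from_euler('z',hd)*Ro.from_matrix(np.array([[np.cos(t),0,np.sin(t)],[0,-1,0],[np.sin(t),0,-np.cos(t)]]))
    u=np.array([np.cos(hd),np.sin(hd)]); tip=np.r_[np.array(C)-u*(.0412+.0095*np.cos(t)+back),ztip]
    return tip-R.as_matrix()[:,2]*.0655,R
E
python3 - <<'E'
from h import *
s=observe(); print(s['tool_pos'],s['tool_rot'],np.round(s['qpos'],3))
p=read_camera('scene'); print([(d['point'],round(d['confidence'],2)) for d in mark_of(p,'canister')][:4])
P,R=tilted(25,-.13,[.599,-.166],.012,.020); print(P)
rel(P+[0,0,.08],R.as_euler('xyz')); rel(P+[0,0,.08],[np.pi,0,-.13])
E
```

```text
[ 0.49481002 -0.13197594  0.17587728] [-3.06759274 -0.64139518 -0.15757079] [-0.564  0.317  2.153  1.28   0.323 -0.034]
[([0.3312, 0.1183, 0.0032], 0.88), ([0.3378, -0.1587, -0.0036], 0.8), ([0.5992, -0.1652, -0.0011], 0.68), ([0.5227, 0.1542, 0.0028], 0.68)]
[ 0.51026372 -0.15439886  0.07936316]
xyz [ 6.9 21.7 21.8] rot [ -3.5  -11.62  -0.99]
xyz [ 6.9 21.7 21.8] rot [ -3.68 -36.61  -0.21]
```

Request:
arm_command:
  series:
    - {"x": 1,"y": 4,"z": 4,"rx": -0.7,"ry": -7,"rz": 0}
    - {"x": 3,"y": 8,"z": 8,"rx": -1.5,"ry": -15,"rz": 0}
    - {"x": 4,"y": 13,"z": 13,"rx": -2.2,"ry": -22,"rz": 0}
    - {"x": 5,"y": 17,"z": 17,"rx": -2.9,"ry": -29,"rz": 0}
    - {"x": 7,"y": 22,"z": 22,"rx": -3.7,"ry": -36.6,"rz": 0}
    - {"x": 7,"y": 22,"z": 22,"rx": -3.7,"ry": -36.6,"rz": 0}
    - {"x": 7,"y": 22,"z": 22,"rx": -3.7,"ry": -36.6,"rz": 0}
    - {"x": 7,"y": 22,"z": 22,"rx": -3.7,"ry": -36.6,"rz": 0}
    - {"x": 7,"y": 22,"z": 22,"rx": -3.7,"ry": -36.6,"rz": 0}

```text
time: 24.35
tool_pos: [0.5102, -0.154, 0.1579]
tool_rot: [-3.138, 0.001, -0.133]
contact_force: [-0.1, 0.6, -0.5]
opening: 0.0502
grip_force: 0.0
```

```bash
python3 - <<'E'
from h import *
s=observe(); print(s['time'],s['tool_pos'],s['tool_rot'],np.round(s['qpos'],3))
P,R=tilted(25,-.13,[.599,-.166],.012,.020)
rel(P+[0,0,.08],R.as_euler('xyz')); print(R.as_matrix().T@[0,0,-1])
E
```

```text
24.35 [ 0.5102112  -0.15400661  0.15786946] [-3.13801366e+00  7.60859809e-04 -1.32536701e-01] [-0.439  0.502  1.68   0.004  0.961  1.263]
xyz [ 0.1  0.4 -1.5] rot [-0.17 25.04 -0.19]
[-0.42261826  0.          0.90630779]
```

Request:
arm_command:
  series:
    - {"x": 0,"y": 0,"z": 0,"rx": 0,"ry": 7,"rz": 0}
    - {"x": 0,"y": 0,"z": 0,"rx": 0,"ry": 14,"rz": 0}
    - {"x": 0,"y": 0,"z": 0,"rx": 0,"ry": 21,"rz": 0}
    - {"x": 0,"y": 0,"z": 0,"rx": -0.2,"ry": 25,"rz": -0.2}
    - {"x": 0,"y": 0,"z": 0,"rx": -0.2,"ry": 25,"rz": -0.2}
    - {"x": 0,"y": 0,"z": 0,"rx": -0.2,"ry": 25,"rz": -0.2}

```text
time: 24.95
tool_pos: [0.51, -0.155, 0.1593]
tool_rot: [3.138, -0.435, -0.131]
contact_force: [-0.5, -0.4, 0.2]
opening: 0.0501
grip_force: 0.0
```

Request:
arm_command:
  series:
    - {"x": -10,"y": 0,"z": 22,"rx": 0,"ry": 0,"rz": 0}
    - {"x": -21,"y": 0,"z": 45,"rx": 0,"ry": 0,"rz": 0}
    - {"x": -28,"y": 0,"z": 60,"rx": 0,"ry": 0,"rz": 0}
    - {"x": -32,"y": 0,"z": 68,"rx": 0,"ry": 0,"rz": 0}
    - {"x": -33,"y": 0,"z": 71,"rx": 0,"ry": 0,"rz": 0}
    - {"x": -33,"y": 0,"z": 71,"rx": 0,"ry": 0,"rz": 0}
    - {"x": -33,"y": 0,"z": 71,"rx": 0,"ry": 0,"rz": 0}

```text
time: 25.65
tool_pos: [0.5157, -0.1623, 0.0935]
tool_rot: [-3.128, -0.421, -0.129]
contact_force: [0.9, 0.1, 0.7]
opening: 0.0502
grip_force: 0.0
```

```bash
python3 - <<'E'
from h import *
s=observe(); print(s['time'],s['tool_pos'],s['tool_rot'],np.round(s['qpos'],3))
M=Ro.from_euler('xyz',s['tool_rot']).as_matrix(); P=np.array(s['tool_pos'])
print('tips',[ (P+M@[a,b,.0655]).round(4).tolist() for a in(-.0095,.0095) for b in(-.044,-.025,.025,.044)])
print('stall dir in tool',M.T@[np.cos(-.087),np.sin(-.087),0])
E
```

```text
25.65 [ 0.51569185 -0.16229772  0.09354467] [-3.12819329 -0.42123301 -0.12911132] [-0.528  0.524  2.005  0.659  0.283  0.563]
tips [[0.5392, -0.1201, 0.0304], [0.5368, -0.139, 0.0302], [0.5307, -0.1886, 0.0296], [0.5283, -0.2074, 0.0294], [0.5564, -0.1223, 0.0382], [0.554, -0.1412, 0.038], [0.5479, -0.1908, 0.0374], [0.5455, -0.2097, 0.0371]]
stall dir in tool [ 0.91177642 -0.03662131  0.4090509 ]
```

Joint 5 also limits a 25° tilt at this height. So I'll finish with a vertical tool at TCP z 97 mm, where the body clears the 90 mm glass and the 85 mm lid. The tips at 31 mm still push below mid-height.

Request:
arm_command:
  series:
    - {"x": -9,"y": 0,"z": -4,"rx": 0,"ry": 0,"rz": 0}
    - {"x": 0,"y": 0,"z": -24,"rx": 0,"ry": 0,"rz": 0}
    - {"x": 12,"y": 0,"z": -50,"rx": 0,"ry": 0,"rz": 0}
    - {"x": 20,"y": 0,"z": -68,"rx": 0,"ry": 0,"rz": 0}
    - {"x": 20,"y": 0,"z": -68,"rx": 0,"ry": -8,"rz": 0}
    - {"x": 20,"y": 0,"z": -68,"rx": 0,"ry": -16,"rz": 0}
    - {"x": 20,"y": 0,"z": -68,"rx": 0,"ry": -24,"rz": 0}
    - {"x": 20,"y": 0,"z": -68,"rx": 0,"ry": -24,"rz": 0}
    - {"x": 20,"y": 0,"z": -68,"rx": 0,"ry": -24,"rz": 0}

```text
time: 26.55
tool_pos: [0.5061, -0.1616, 0.1629]
tool_rot: [-3.129, -0.005, -0.123]
contact_force: [-1.0, -0.8, -0.0]
opening: 0.05
grip_force: 0.0
```

```bash
python3 - <<'E'
from h import *
s=observe(); print(s['time'],s['tool_pos'],s['tool_rot'],np.round(s['qpos'],3))
p=read_camera('scene'); print([(d['point'],round(d['confidence'],2)) for d in mark_of(p,'canister')][:4])
p=read_camera('wrist'); print([(d['point'],round(d['confidence'],2)) for d in mark_of(p,'canister')][:4])
u=np.array([np.cos(-.087),np.sin(-.087)]); rel([*(np.array([.599,-.1665])-u*.063),.160],[np.pi,0,-.087])
E
```

```text
26.55 [ 0.50607534 -0.16158639  0.16294554] [-3.12872873 -0.0048286  -0.12293389] [-0.46   0.492  1.683  0.017  0.967  1.224]
[([0.3391, -0.1583, -0.0011], 0.94), ([0.3338, 0.1176, 0.0028], 0.86), ([0.6002, -0.166, 0.0014], 0.83), ([0.5239, 0.1533, 0.0014], 0.77)]
[([0.597, -0.1652, -0.0041], 0.59)]
xyz [30.8 -4.5  3.3] rot [-0.74 -0.16 -2.13]
```

Request:
arm_command:
  series:
    - {"x": 15,"y": -2,"z": 3,"rx": -0.4,"ry": -0.2,"rz": -1}
    - {"x": 31,"y": -4.5,"z": 3,"rx": -0.7,"ry": -0.2,"rz": -2.1}
    - {"x": 31,"y": -4.5,"z": 3,"rx": -0.7,"ry": -0.2,"rz": -2.1}
    - {"x": 31,"y": -4.5,"z": 3,"rx": -0.7,"ry": -0.2,"rz": -2.1}

```text
time: 27.15
tool_pos: [0.5365, -0.1611, 0.1601]
tool_rot: [-3.141, 0.002, -0.087]
contact_force: [-0.2, -0.7, -0.3]
opening: 0.0498
grip_force: 0.0
```

Request:
arm_command:
  series:
    - {"x": 0,"y": 0,"z": 25,"rx": 0,"ry": 0,"rz": 0}
    - {"x": 0,"y": 0,"z": 48,"rx": 0,"ry": 0,"rz": 0}
    - {"x": 0,"y": 0,"z": 60,"rx": 0,"ry": 0,"rz": 0}
    - {"x": 0,"y": 0,"z": 63,"rx": 0,"ry": 0,"rz": 0}
    - {"x": 0,"y": 0,"z": 63,"rx": 0,"ry": 0,"rz": 0}
    - {"x": 0,"y": 0,"z": 63,"rx": 0,"ry": 0,"rz": 0}

```text
time: 27.75
tool_pos: [0.5375, -0.1615, 0.0983]
tool_rot: [3.142, 0.0, -0.087]
contact_force: [-0.3, 0.4, 0.1]
opening: 0.0496
grip_force: 0.0
```

Request:
arm_command:
  series:
    - {"x": 4,"y": 0,"z": 0,"rx": 0,"ry": 0,"rz": 0}
    - {"x": 8,"y": 0,"z": 0,"rx": 0,"ry": 0,"rz": 0}
    - {"x": 12,"y": 0,"z": 0,"rx": 0,"ry": 0,"rz": 0}
    - {"x": 16,"y": 0,"z": 0,"rx": 0,"ry": 0,"rz": 0}
    - {"x": 21,"y": 0,"z": 0,"rx": 0,"ry": 0,"rz": 0}
    - {"x": 26,"y": 0,"z": 0,"rx": 0,"ry": 0,"rz": 0}
    - {"x": 31,"y": 0,"z": 0,"rx": 0,"ry": 0,"rz": 0}
    - {"x": 36,"y": 0,"z": 0,"rx": 0,"ry": 0,"rz": 0}
    - {"x": 41,"y": 0,"z": 0,"rx": 0,"ry": 0,"rz": 0}
    - {"x": 46,"y": 0,"z": 0,"rx": 0,"ry": 0,"rz": 0}
    - {"x": 50,"y": 0,"z": 0,"rx": 0,"ry": 0,"rz": 0}
    - {"x": 53,"y": 0,"z": 0,"rx": 0,"ry": 0,"rz": 0}
    - {"x": 54,"y": 0,"z": 0,"rx": 0,"ry": 0,"rz": 0}

```text
time: 29.05
tool_pos: [0.5908, -0.1659, 0.0972]
tool_rot: [-3.141, 0.003, -0.087]
contact_force: [-5.0, -0.2, 3.6]
opening: 0.0497
grip_force: 3.0
```

Request:
arm_command:
  series:
    - {"x": 1,"y": 0,"z": 0,"rx": 0,"ry": 0,"rz": 0}
    - {"x": 2,"y": 0,"z": 0,"rx": 0,"ry": 0,"rz": 0}
    - {"x": 3,"y": 0,"z": 0,"rx": 0,"ry": 0,"rz": 0}
    - {"x": 4,"y": 0,"z": 0,"rx": 0,"ry": 0,"rz": 0}
    - {"x": 4,"y": 0,"z": 0,"rx": 0,"ry": 0,"rz": 0}

```text
time: 29.55
tool_pos: [0.5946, -0.1662, 0.0972]
tool_rot: [-3.141, 0.003, -0.087]
contact_force: [-4.8, 0.4, 4.4]
opening: 0.0497
grip_force: 2.8
```

Still sliding with no wall contact yet, so I'll creep on in 1 mm steps.

Request:
arm_command:
  series:
    - {"x": 1,"y": 0,"z": 0,"rx": 0,"ry": 0,"rz": 0}
    - {"x": 2,"y": 0,"z": 0,"rx": 0,"ry": 0,"rz": 0}
    - {"x": 3,"y": 0,"z": 0,"rx": 0,"ry": 0,"rz": 0}

```text
time: 29.85
tool_pos: [0.5976, -0.1665, 0.0972]
tool_rot: [-3.141, 0.003, -0.087]
contact_force: [-5.1, 0.0, 4.1]
opening: 0.0502
grip_force: 3.0
```

Request:
arm_command:
  series:
    - {"x": 0.6,"y": 0,"z": 0,"rx": 0,"ry": 0,"rz": 0}
    - {"x": 1.2,"y": 0,"z": 0,"rx": 0,"ry": 0,"rz": 0}

```text
time: 30.05
tool_pos: [0.5987, -0.1666, 0.0972]
tool_rot: [-3.141, 0.003, -0.087]
contact_force: [-5.6, 0.0, 3.5]
opening: 0.0501
grip_force: 3.0
```

Request:
arm_command:
  series:
    - {"x": 0.6,"y": 0,"z": 0,"rx": 0,"ry": 0,"rz": 0}
    - {"x": 1.2,"y": 0,"z": 0,"rx": 0,"ry": 0,"rz": 0}

```text
time: 30.25
tool_pos: [0.5999, -0.1667, 0.0972]
tool_rot: [-3.141, 0.003, -0.087]
contact_force: [-5.5, 0.2, 4.9]
opening: 0.05
grip_force: 3.0
```

Request:
arm_command:
  series:
    - {"x": 0.6,"y": 0,"z": 0,"rx": 0,"ry": 0,"rz": 0}
    - {"x": 1.2,"y": 0,"z": 0,"rx": 0,"ry": 0,"rz": 0}

```text
time: 30.45
tool_pos: [0.6006, -0.1667, 0.0972]
tool_rot: [-3.141, 0.004, -0.087]
contact_force: [-8.9, 0.1, 6.3]
opening: 0.0498
grip_force: 4.7
```

Request:
arm_command:
  series:
    - {"x": 0.5,"y": 0,"z": 0,"rx": 0,"ry": 0,"rz": 0}
    - {"x": 1,"y": 0,"z": 0,"rx": 0,"ry": 0,"rz": 0}

```text
time: 30.65
tool_pos: [0.6008, -0.1667, 0.0971]
tool_rot: [-3.141, 0.006, -0.087]
contact_force: [-12.3, 0.5, 9.5]
opening: 0.0499
grip_force: 6.4
```

```bash
python3 - <<'E'
from h import *
s=observe(); print(s['time'],s['tool_pos'],s['contact_force'])
for c in('scene','top'):
    p=read_camera(c); print(c,[(d['point'],round(d['confidence'],2)) for d in mark_of(p,'canister')][:5],[(d['point'],round(d['confidence'],2)) for d in mark_of(p,'glass_a')][:3])
E
```

```text
30.65 [ 0.60076495 -0.16673854  0.09713976] [-12.27396239   0.5168181    9.5067386 ]
scene [([0.6481, -0.1711, 0.0003], 0.86), ([0.5192, 0.1529, 0.0018], 0.77), ([0.3363, -0.1569, -0.0009], 0.74), ([0.335, 0.1171, 0.0042], 0.72)] [([0.6608, 0.0671, -0.0008], 0.65), ([0.6534, -0.0479, 0.002], 0.65)]
top [([0.523, 0.1496, -0.001], 0.69)] [([0.6566, -0.0503, 0.0021], 0.9), ([0.6585, 0.0665, 0.0033], 0.77), ([0.449, 0.3242, 0.0002], 0.62)]
```

The force climbed from about 5 N to 12 N where the wall was expected, so the canister is home. Backing off straight and rising.

Request:
arm_command:
  series:
    - {"x": -2,"y": 0,"z": 0,"rx": 0,"ry": 0,"rz": 0}
    - {"x": -5,"y": 0,"z": 0,"rx": 0,"ry": 0,"rz": 0}
    - {"x": -12,"y": 0,"z": 0,"rx": 0,"ry": 0,"rz": 0}
    - {"x": -22,"y": 0,"z": 0,"rx": 0,"ry": 0,"rz": 0}
    - {"x": -32,"y": 0,"z": 0,"rx": 0,"ry": 0,"rz": 0}
    - {"x": -36,"y": 0,"z": -30,"rx": 0,"ry": 0,"rz": 0}
    - {"x": -40,"y": 0,"z": -70,"rx": 0,"ry": 0,"rz": 0}
    - {"x": -50,"y": 0,"z": -110,"rx": 0,"ry": 0,"rz": 0}
    - {"x": -75,"y": 0,"z": -140,"rx": 0,"ry": 0,"rz": 0}
    - {"x": -110,"y": 0,"z": -150,"rx": 0,"ry": 0,"rz": 0}
    - {"x": -110,"y": 0,"z": -150,"rx": 0,"ry": 0,"rz": 0}
    - {"x": -110,"y": 0,"z": -150,"rx": 0,"ry": 0,"rz": 0}

```text
time: 32.15
tool_pos: [0.493, -0.1575, 0.2479]
tool_rot: [-3.142, 0.0, -0.088]
contact_force: [1.4, -0.5, -0.8]
opening: 0.0503
grip_force: 0.0
```

```bash
python3 - <<'E'
from h import *
s=observe(); print(s['time'],s['tool_pos'],s['contact_force'])
ps={c:read_camera(c) for c in('scene','top','wrist')}
for c,p in ps.items():
    for q in('canister','tamper','glass_a','mug'): print(c,q,[(d['point'],round(d['confidence'],2)) for d in mark_of(p,q)][:5])
a=cv2.resize(ps['wrist']['pixels'],(400,300)); b=ps['scene']['pixels'][150:330,180:520]
b=cv2.resize(b,(400,212)); a=np.vstack([a,b,]); t=cv2.resize(ps['top']['pixels'][150:350,150:480],(400,242)); a=np.hstack([a,np.vstack([t,np.zeros((a.shape[0]-242,400,3),np.uint8)])])
cv2.imwrite('pics/fin.png',a)
E
```

```text
32.15 [ 0.49301804 -0.15752571  0.24785508] [ 1.35303634 -0.46061383 -0.76269797]
scene canister [([0.3366, -0.1593, -0.0011], 0.87), ([0.5216, 0.1549, 0.0032], 0.74), ([0.6491, -0.1694, 0.0009], 0.66), ([0.3328, 0.1186, 0.0028], 0.56)]
scene tamper [([0.4446, 0.3182, 0.0046], 0.57), ([0.7799, 0.0282, -0.002], 0.36), ([0.4453, 0.3268, 0.0003], 0.25)]
scene glass_a [([0.6583, 0.0645, 0.0012], 0.9), ([0.6585, -0.0471, 0.0021], 0.8)]
scene mug [([0.4918, -0.327, -0.0043], 0.63)]
top canister [([0.654, -0.1713, -0.0038], 0.82), ([0.523, 0.1475, -0.0016], 0.8), ([0.3387, -0.1662, -0.0007], 0.6)]
top tamper [([0.4477, 0.3212, 0.0048], 0.7)]
top glass_a [([0.658, 0.0635, 0.0014], 0.94), ([0.657, -0.0508, -0.0019], 0.86), ([0.6949, -0.4355, -0.0001], 0.67)]
top mug [([0.4926, -0.3274, -0.0035], 0.63), ([0.6736, 0.3793, 0.0022], 0.29)]
wrist canister [([0.6478, -0.1721, -0.0033], 0.92), ([0.3371, -0.1615, -0.0019], 0.63)]
wrist tamper []
wrist glass_a [([0.6545, -0.0454, -0.0008], 0.81), ([0.6568, 0.0732, 0.0031], 0.56)]
wrist mug [([0.4889, -0.3242, 0.0046], 0.58)]
```

View pics/fin.png

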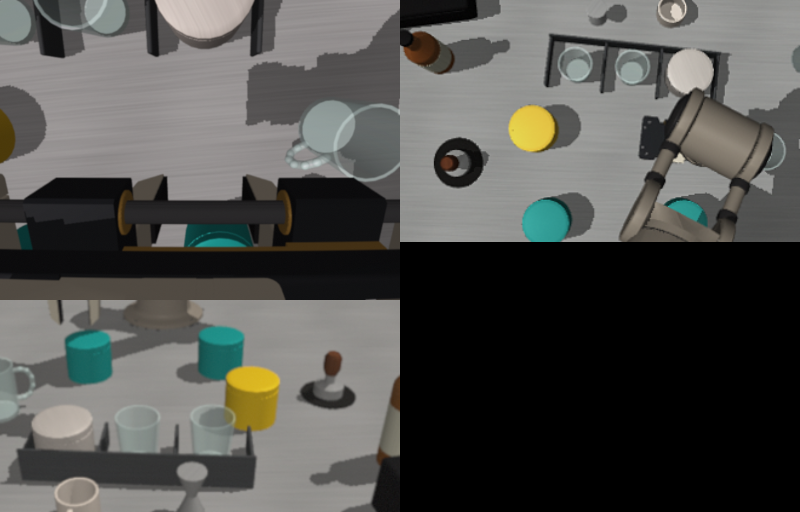

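The final pictures show the canister upright in the right stall against the back wall, at composite (62,430) and (690,72). The tamper is upright and wholly on the mat at (330,380). The glasses, the mug and the other things in view are where they were, and the arm touches nothing.

```bash
python3 -c "
from cell import *
print(hand_in())"
```

```text
the job is handed in; nothing more can be done
None
```

Job handed in at about 32 s of the 72 s: the tamper stands upright on its mat, and the canister was slid home against the back wall of the right-hand stall without lifting it; no other object showed any movement in the final pictures.

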